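# Shift the shaker drive into the indexed speed

## Robot

A 7-joint arm with a two-finger parallel gripper is mounted at the origin on a cart in front of the work surface, level with it; the furniture and walls round the work are solid. World frame = base frame: x ahead of the robot, y to its left, z up, the work surface at z = 0. Lengths are in m, angles in rad, forces in N, time in s.
With the tool pointing down it reaches from about 0.425 to 0.925 m from the base axis. Payload 6.8 kg.
Tool frame: the origin (TCP) lies at the very end of the fingers, on their centre line; the grasp point (between the pads) lies 19 mm behind it; z points along the fingers, y is the line along which they close (so a half turn about z gives the same grasp; the last joint's range is limited). The gripper opens to 85 mm and grips with 20 to 120 N. Pads are 22 mm wide; open, the fingers measure 114 mm over their backs; the gripper's body (76 mm by 85 mm) begins 54 mm behind the grasp point. The pads swing forward as they close: fully open they stand 13 mm farther back than shut.
Start: joints at [1.059, 0.477, 0.022, 1.555, -0.011, 1.109, -0.083], TCP at [0.265, -0.621, 0.231] pointing down, gripper open.
Joint ranges: [-2.96, 2.96], [-0.34, 2.1], [-1.41, 1.46], [0.24, 2.44], [-1.37, 4.51], [0.17, 1.92], [-2.96, 2.96]. Speed limits (rad/s): [2.39, 2.39, 3.14, 3.14, 3.14, 3.14, 3.14].

## Interface

Orientations are given as a unit quaternion [w, x, y, z].
In Python, from station import bot gives the robot as it stands.
- The arm moves only by the tool apply_moves, never from a script. Its argument "deltas" is a list of rows, each a list of 3 entries, a list of its own where there are three numbers: the closure, from 0 (fully open) to 1 (shut), then the shift along the tool's x, y, z in units of 0.2 m (1.0 is 0.2 m), then the turn about the tool's z in units of 2 pi rad (1.0 is 2 pi rad). A call has 1 to 12 rows; each row is the pose to reach, as a shift and turn from the pose commanded when the call began, along the tool's axes at that moment, turning the shorter way round; what a row does not reach only later rows make up. A row lasts 1/10 s, in which the tool goes at most 50 mm and 8.59 degrees, less where a joint would pass 70% of its speed; a pose out of reach is approached as far as the arm can. A call with a number of a shift or a turn outside -1 to 1 is refused whole. A call with a gripper value outside its range is refused whole. The fingers move at their own pace and stop on an object; "squeeze" is the grip in N (left out, the last holds). Time passes only in rows, so rows that repeat a pose let the fingers close. It gives the time, the measured TCP pose, the force, the opening and the grip force at its end, in the units of the state.
- bot.get_obs(): the state, without advancing time (a new reading comes with each control period).
- bot.read_camera(name): name is "scene" or "top" or "wrist"; returns a dict with "color" (400x640x3 uint8, red, green, blue), "intrinsics" (3x3 intrinsics, pixels), "pose" (4x4, takes a point from camera to world coordinates); the wrist camera has in their place "hand_eye" (4x4, takes a point from camera to tool coordinates, whose origin is the TCP and whose axes are the flange's). Camera axes: x right, y down, z forward; pixel columns grow to the right and rows downward; lengths in m; the calibration is good to about 2 mm. A picture is of the moment at which its call begins: read the wrist's pose just before it. There is no depth.
- bot.hand_in(): hands the job in; it is judged then, once.
Trained networks look in a picture, given as the dict that the camera call returned (one of the last four; its "shot" number tells which), for a name from the list of things; names that differ only in an ending like _2 or _b are one class to them, and where a whole thing is asked for, a point or a joint stands for the part that bears it (a point fixed in the world has none). Each returns a list of dicts, best first, with "confidence" (0 to 1); they miss things now and then, are a little off and sometimes report something else, mostly with a low value. They report only what shows in the picture. A call takes as long as a camera call.
- bot.look_for(picture, target): "point" ([x, y, z] in m, in world coordinates, good to about 4 mm: the middle of the surface that is visible of it).
The state is a dict: "t": time; "q": joint angles; "joint_vel": joint speeds; "joint_torque": joint torques, N m; "eef_pos": TCP position; "tool_rot": TCP orientation; "contact_force": force on the tool from outside, world axes, zero at the start; "torque": the same for the moment, N m; "gripper_width": opening from 0.0 (shut) to 1.0 (fully open); "grasp_force": force on a finger pad.
Only numpy, scipy, OpenCV 4.12 (cv2) and the standard library are available. Lean on these libraries where they do the work, as an engineer would, in place of code of your own. Each camera call takes 0.05 s, during which the arm holds its last target. There are 200 camera calls.

## Task

Change the speed of the shaker drive unit: its gear lever stands in the middle park slot of the gate. With the fingertips, push the lever out of the park slot, across the gate and fully home into the corner slot next to the square index block, then leave it there and take the hand away. Only push: do not pull the knob up, and leave the bottle, the tube rack and the beaker where they stand.

Things in the scene. Friction and masses are not known exactly. Their poses are not given: they have to be found in the camera images.
- drive_unit: White drive unit, fixed to the table, 174 x 174 mm, 85 mm high, with a flat metal gate plate (164 x 164 mm) as its top. Origin: centre of its underside, on the table. x points to its back (an output flange sticks out 32 mm there, lower than the top), y to its left, z up.
- gate (a point): Centre of the gate plate's upper face, 85 mm above the unit's origin, same axes. Slots 15 mm wide: a cross channel along y at x = 0; at its left and right ends (y = +24, -24 mm) one slot to the back and one to the front each; at its middle (y = 0) only one to the front, the park slot: solid plate behind. The 10 mm stem stops on metal 26 mm from the centre each way.
- knob (a point): Centre of the lever's knob, a black cylinder 30 mm in diameter, 36 mm long, on a 10 mm stem; 135 mm up from the pivot, which lies 15 mm above the unit's origin. With f = lever_fore, s = lever_side it is, in the unit's frame, at x = 135 sin f, y = 135 cos f sin s, z = 15 + 135 cos f cos s (mm): 150 mm high upright, about 133 in a corner slot.
- lever_fore (a joint): Swing of the lever along the unit's x, rad: 0 = in the cross channel, positive = towards the back (+x), negative = towards the front. About +0.38 or -0.38 is fully home in a slot; starts at -0.36 to -0.27 in the park slot. It stays where it is left (stiff pivot, about 2 N at the knob).
- lever_side (a joint): Swing of the lever along the unit's y, rad: 0 = middle (park slot), positive = to the unit's left (+y), negative = right. The left and right slots are at +0.34 and -0.34, with play of 0.035 each way; the same stiffness, about 2 N at the knob.
- lever_lift (a joint): How far the knob is pulled up along the stem, m: 0 = down, where a spring of 6 N holds it; range 0.025. It shall stay down (under 0.012).
- index_block: The index block: square dark steel block 30 x 30 x 14 mm fixed on one of the gate plate's four corners (64 mm from the centre along the unit's x and along its y; front or back, left or right). It marks the corner slot nearest to it. Origin: centre of its underside, on the plate. The other three corners carry low round studs of the same steel, 14 mm in diameter, 4 mm high.
- bottle: Bystander: brown bottle with white cap, 44 mm in diameter, 85 mm high, left of the unit. Origin: centre of its underside.
- rack: Bystander: orange tube rack, 62 x 105 x 42 mm, right of the unit. Origin: centre of its underside.
- beaker: Bystander: white beaker, 56 mm in diameter, 69 mm high, to the right. Origin: centre of its underside.

How it is judged:
At the end, for the whole second after the job is handed in: The lever stands in the corner slot nearest the index block, fully home: lever_fore beyond 0.29 rad towards that slot (the end is at 0.38), lever_side beyond 0.28 rad to that side, at rest, the knob down (((x of index_block in the frame of drive_unit above 0 m and y of index_block in the frame of drive_unit above 0 m and value of joint lever_fore above 0.29 rad and value of joint lever_side above 0.28 rad) or (x of index_block in the frame of drive_unit above 0 m and y of index_block in the frame of drive_unit below 0 m and value of joint lever_fore above 0.29 rad and value of joint lever_side below -0.28 rad) or (x of index_block in the frame of drive_unit below 0 m and y of index_block in the frame of drive_unit above 0 m and value of joint lever_fore below -0.29 rad and value of joint lever_side above 0.28 rad) or (x of index_block in the frame of drive_unit below 0 m and y of index_block in the frame of drive_unit below 0 m and value of joint lever_fore below -0.29 rad and value of joint lever_side below -0.28 rad)) and velocity of joint lever_fore between -0.05 and 0.05 rad/s and velocity of joint lever_side between -0.05 and 0.05 rad/s and value of joint lever_lift below 0.005 m); the robot touches nothing.
It fails at once if the knob is pulled up by more than 12 mm (value of joint lever_lift above 0.012 m).
It fails at once if the brown bottle is moved by more than 20 mm or lifted (distance of bottle from where it was at the start of the episode above 0.02 m).
It fails at once if the tube rack is moved by more than 20 mm or lifted (distance of rack from where it was at the start of the episode above 0.02 m).
It fails at once if the beaker is moved by more than 20 mm or lifted (distance of beaker from where it was at the start of the episode above 0.02 m).
It also fails if it takes over 72 s, if anything falls off the work surface, if the arm or the gripper's body presses on something with over 40 N, if the wrist force passes 120 N, or if a joint passes its speed limit or range.

## Working session

There is one attempt and no reset: what is moved stays moved. The work goes in short steps, Python scripts to look and compute and a tool call to move; the robot and the scene stay as the last step left them, time stands still between calls to the robot, and variables do not carry over. Pictures are saved under pics/ and viewed, at most 10 in all, crops included, and the job is handed in when it is done.

Besides the shell and the picture viewer there is one more tool, called after ">>>" by a JSON object that holds its "api" and its "payload", one argument or row to a line. apply_moves: Moves the arm, as the interface text tells. Its arguments: {"type":"object","properties":{"deltas":{"type":"array","items":{"type":"array"}},"squeeze":{"type":"number"}},"required":["deltas"]}

```bash
mkdir -p pics; python3 - <<'E'
from station import bot
import cv2,numpy as np
o=bot.get_obs();print(o['t'],o['eef_pos'],o['tool_rot'],o['gripper_width'])
for n in ('top','scene'):
    p=bot.read_camera(n);cv2.imwrite(f'pics/{n}0.png',p['color'][:,:,::-1])
    print(n,p['intrinsics'].round(1).tolist(),p['pose'].round(4).tolist())
    for t in ('drive_unit','knob','index_block','bottle','rack','beaker'):
        print(t,[(np.round(d['point'],3).tolist(),round(d['confidence'],2)) for d in bot.look_for(p,t)[:3]])
E
```

```text
0.0 [ 0.2649604  -0.62017664  0.2303261 ] [-8.77264105e-04  9.79684716e-01  2.00541833e-01 -2.45604926e-04] 1.0063397918661792
top [[443.8, 0.0, 323.1], [0.0, 443.8, 193.4], [0.0, 0.0, 1.0]] [[0.0175, -0.992, 0.1252, 0.3802], [-0.9998, -0.019, -0.0107, -0.0169], [0.013, -0.125, -0.9921, 1.2107], [0.0, 0.0, 0.0, 1.0]]
drive_unit [([0.494, 0.156, 0.083], 0.66)]
knob [([0.449, 0.154, 0.157], 0.71)]
index_block [([0.434, 0.093, 0.097], 0.57)]
bottle [([0.451, 0.308, 0.073], 0.57)]
rack [([0.491, -0.006, 0.033], 0.76), ([0.494, 0.155, 0.082], 0.47)]
beaker [([0.425, -0.354, 0.028], 0.92), ([0.496, 0.159, 0.088], 0.71)]
scene [[430.7, 0.0, 318.2], [0.0, 430.7, 199.1], [0.0, 0.0, 1.0]] [[-0.6208, -0.5701, 0.5382, -0.1968], [-0.784, 0.4534, -0.424, 0.5524], [-0.0023, -0.6851, -0.7284, 1.0767], [0.0, 0.0, 0.0, 1.0]]
drive_unit [([0.466, 0.177, 0.084], 0.77)]
knob [([0.444, 0.164, 0.153], 0.59)]
index_block [([0.426, 0.097, 0.096], 0.66)]
bottle [([0.435, 0.325, 0.056], 0.74)]
rack [([0.478, -0.006, 0.038], 0.88)]
beaker [([0.419, -0.336, 0.042], 0.79)]
```

```bash
python3 - <<'E'
import cv2
a=cv2.imread('pics/top0.png');b=cv2.imread('pics/scene0.png')
cv2.imwrite('pics/t1.png',cv2.resize(a[140:300,160:360],None,fx=4,fy=4,interpolation=2)[:600])
E
```

```text
(no output)
```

View pics/t1.png

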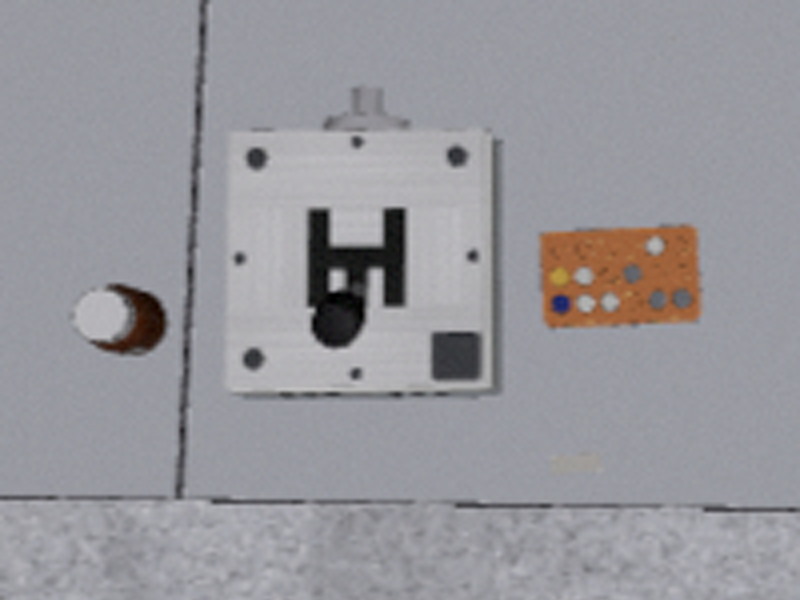

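View pics/scene0.png

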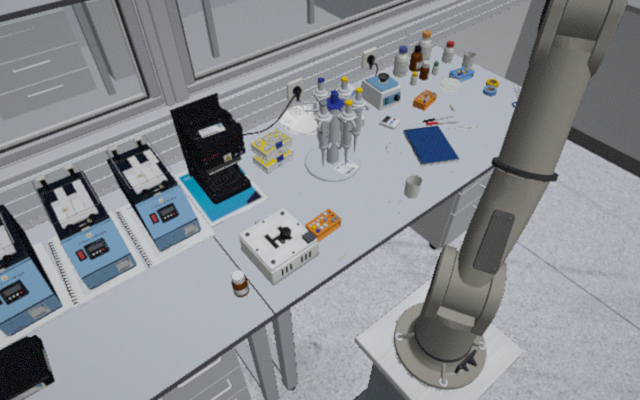

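The top view shows the block front-right of the gate at crop pixel (456,356). The studs are at (257,158), (457,156) and (253,358), and the knob sits at the front in the park slot. I'll compute the unit's pose from those.

```bash
cat > h.py <<'E'
import numpy as np
def pix(p,u,v,z):
    T=p['pose'];r=T[:3,:3]@np.linalg.solve(p['intrinsics'],[u,v,1.]);return T[:3,3]+r*(z-T[2,3])/r[2]
E
python3 - <<'E'
from station import bot
from h import *
p=bot.read_camera('top')
f=lambda u,v,z:pix(p,160+u/4,140+v/4,z)
bl,br,fl,b=f(257,158,.089),f(457,156,.089),f(253,358,.089),f(456,356,.099)
print(bl,br,fl,b,'c',(br+fl)/2,(bl+b)/2,'dist',np.linalg.norm(bl-br),np.linalg.norm(bl-fl))
print('yaw',np.arctan2(*(bl-fl)[[1,0]]),np.arctan2(*(bl-br)[[0,1]])*-1)
print('knob',f(337,320,.155),bot.look_for(p,'knob')[0])
E
```

```text
[0.55262306 0.22377954 0.089     ] [0.55640407 0.09649452 0.089     ] [0.4254341  0.22052817 0.089     ] [0.42855701 0.0921615  0.099     ] c [0.49091909 0.15851135 0.089     ] [0.49059004 0.15797052 0.094     ] dist 0.12734116020237748 0.12723051257317763
yaw 0.02555774606985264 0.029696333420119937
knob [0.44615992 0.15787154 0.155     ] {'point': [0.4454, 0.1541, 0.1587], 'confidence': 0.52}
```

```bash
cat >> h.py <<'E'
from station import bot
from scipy.spatial.transform import Rotation as R
C=np.array([.491,.158]);Y=.028
def loc(l): return C+np.array([[np.cos(Y),-np.sin(Y)],[np.sin(Y),np.cos(Y)]])@np.array(l)
def go(*targets):  # (world xyz, world angle of tool y in deg)
    o=bot.get_obs();w,x,y,z=o['tool_rot'];M=R.from_quat([x,y,z,w]).as_matrix()
    a=np.degrees(np.arctan2(M[1,1],M[0,1]))
    l=R.from_euler('z',-Y).apply(o['eef_pos']-np.r_[C,0])
    print('t',round(o['t'],2),'pos',o['eef_pos'].round(4),'local',l.round(4),'yangle',a.round(1),'F',np.round(o['contact_force'],1),'w',round(o['gripper_width'],2))
    for P,ang in targets:
        print((M.T@(np.array(P)-o['eef_pos'])/.2).round(3), round(-((ang-a+180)%360-180)/360,4))
E
python3 - <<'E'
from h import *
k=loc([-.040,0])
go(([.5,-.2,.25],-67),([*k,.25],1.6))
E
```

```text
t 0.8 pos [ 0.2652 -0.6207  0.2313] local [-0.2475 -0.7721  0.2313] yangle -66.9 F [ 0.1 -0.4 -0.7] w 1.0
[ 1.906 -1.473 -0.093] 0.0004
[ 2.382 -3.21  -0.093] -0.1902
```

>>> {"api": "apply_moves", "payload": {
  "deltas": [
    [0,[0.25,-0.2,-0.1],0],
    [0,[0.5,-0.4,-0.1],0],
    [0,[0.75,-0.6,-0.1],0],
    [0,[1.0,-0.8,-0.1],0],
    [0,[1.0,-0.8,-0.1],0],
    [0,[1.0,-0.8,-0.1],0]
  ]
}}

```text
t: 1.4
eef_pos: [0.3904, -0.3887, 0.2517]
tool_rot: [-0.001, 0.979, 0.205, 0.001]
contact_force: [0.6, -1.1, 0.6]
gripper_width: 1.0
grasp_force: 0.0
```

>>> {"api": "apply_moves", "payload": {
  "deltas": [
    [0,[0.2,-0.2,0],0],
    [0,[0.4,-0.4,0],0],
    [0,[0.6,-0.6,0],0],
    [0,[0.8,-0.7,0],0],
    [0,[0.9,-0.9,0],0],
    [0,[0.9,-0.9,0],0],
    [0,[0.9,-0.9,0],0]
  ]
}}

```text
t: 2.1
eef_pos: [0.4815, -0.1572, 0.2515]
tool_rot: [-0.0, 0.979, 0.202, 0.0]
contact_force: [-0.3, -0.6, -0.3]
gripper_width: 1.002
grasp_force: 0.0
```

```bash
python3 - <<'E'
from h import *
k=loc([-.040,0])
go(([*k,.25],1.6))
print(bot.get_obs()['q'])
E
```

```text
t 2.1 pos [ 0.4815 -0.1572  0.2515] local [-0.0183 -0.3148  0.2515] yangle -66.6 F [-0.3 -0.6 -0.3] w 1.0
[ 0.483 -1.502  0.007] -0.1896
[ 0.40603896  0.19227108 -0.24301884  1.91486136  0.05317061  1.04034152
 -1.02268344]
```

>>> {"api": "apply_moves", "payload": {
  "deltas": [
    [0,[0.1,-0.2,0],-0.02],
    [0,[0.2,-0.4,0],-0.04],
    [0,[0.2,-0.6,0],-0.06],
    [0,[0.3,-0.8,0],-0.08],
    [0,[0.3,-1.0,0],-0.1],
    [0,[0.3,-1.0,0],-0.12],
    [0,[0.3,-1.0,0],-0.14],
    [0,[0.3,-1.0,0],-0.16],
    [0,[0.3,-1.0,0],-0.18],
    [0,[0.3,-1.0,0],-0.19],
    [0,[0.3,-1.0,0],-0.19]
  ]
}}

```text
t: 3.2
eef_pos: [0.4581, 0.0464, 0.2513]
tool_rot: [0.0, 0.699, 0.715, -0.0]
contact_force: [-0.4, -0.4, -0.1]
gripper_width: 0.997
grasp_force: 0.0
```

```bash
python3 - <<'E'
from h import *
k=loc([-.040,0])
go(([*k,.25],1.6))
print(bot.get_obs()['q'])
E
```

```text
t 3.2 pos [0.4581 0.0464 0.2513] local [-0.036  -0.1106  0.2513] yangle 1.4 F [-0.4 -0.4 -0.1] w 1.0
[ 0.553 -0.022  0.006] -0.0007
[ 0.2454778   0.13665463 -0.52149028  1.99466646  0.07991028  1.02981022
 -0.28954025]
```

>>> {"api": "apply_moves", "payload": {
  "deltas": [
    [0,[0.25,0,0],0],
    [0,[0.5,-0.01,0],0],
    [0,[0.55,-0.02,0],0],
    [0,[0.55,-0.02,0],0],
    [0,[0.55,-0.02,0],0]
  ]
}}

```text
t: 3.7
eef_pos: [0.4512, 0.1565, 0.251]
tool_rot: [0.0, 0.699, 0.715, -0.001]
contact_force: [0.6, -0.5, -0.5]
gripper_width: 0.998
grasp_force: 0.0
```

```bash
python3 - <<'E'
from h import *
import cv2
k=loc([-.040,0])
go(([*k,.12],1.6))
p=bot.read_camera('wrist');cv2.imwrite('pics/w1.png',p['color'][:,:,::-1])
print([d for d in bot.look_for(p,'knob')][:2],p['hand_eye'].round(3).tolist())
E
```

```text
t 3.7 pos [0.4512 0.1565 0.251 ] local [-0.0398 -0.0003  0.251 ] yangle 1.4 F [ 0.6 -0.5 -0.5] w 1.0
[ 0.002 -0.001  0.655] -0.0006
[{'point': [0.4497, 0.1673, 0.1663], 'confidence': 0.69}] [[0.0, -0.953, -0.305, 0.079], [1.0, 0.001, -0.0, 0.0], [0.0, -0.305, 0.953, -0.143], [0.0, 0.0, 0.0, 1.0]]
```

View pics/w1.png

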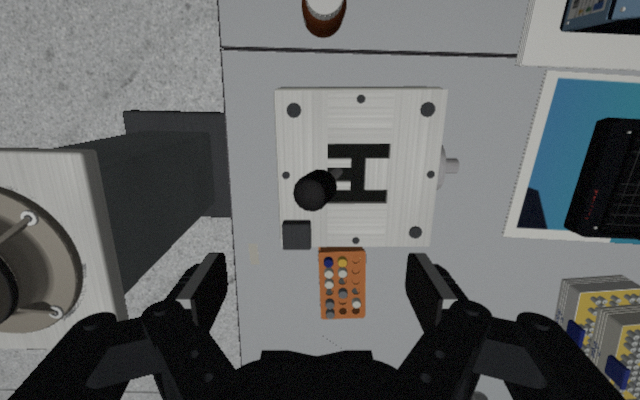

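The wrist view shows the knob at (314,190), between the two fingers at about 225 and 410. It is clear to descend.

>>> {"api": "apply_moves", "payload": {
  "deltas": [
    [0,[0,0,0.15],0],
    [0,[0,0,0.3],0],
    [0,[0,0,0.4],0],
    [0,[0,0,0.5],0],
    [0,[0,0,0.6],0],
    [0,[0,0,0.65],0],
    [0,[0,0,0.65],0]
  ]
}}

```text
t: 4.5
eef_pos: [0.4502, 0.157, 0.1202]
tool_rot: [-0.0, 0.698, 0.716, -0.001]
contact_force: [0.5, -0.5, -0.5]
gripper_width: 0.997
grasp_force: 0.0
```

>>> {"api": "apply_moves", "payload": {
  "deltas": [
    [0,[0,0.05,0],0],
    [0,[0,0.1,0],0],
    [0,[0,0.15,0],0],
    [0,[0,0.2,0],0],
    [0,[0,0.24,0],0],
    [0,[0,0.28,0],0],
    [0,[0,0.3,0],0],
    [0,[0,0.3,0],0]
  ]
}}

```text
t: 5.3
eef_pos: [0.5114, 0.1602, 0.1213]
tool_rot: [0.0, 0.698, 0.716, 0.0]
contact_force: [-1.2, 0.1, 0.4]
gripper_width: 0.994
grasp_force: 0.2
```

>>> {"api": "apply_moves", "payload": {
  "deltas": [
    [0,[0,0.01,0],0],
    [0,[0,0.02,0],0],
    [0,[0,0.03,0],0],
    [0,[0,0.03,0],0]
  ]
}}

```text
t: 5.7
eef_pos: [0.5169, 0.1604, 0.1214]
tool_rot: [0.0, 0.698, 0.717, 0.0]
contact_force: [-1.7, 0.2, 1.4]
gripper_width: 1.001
grasp_force: 0.7
```

>>> {"api": "apply_moves", "payload": {
  "deltas": [
    [0,[0,0.01,0],0],
    [0,[0,0.02,0],0],
    [0,[0,0.02,0],0]
  ]
}}

```text
t: 6.0
eef_pos: [0.5211, 0.1605, 0.1213]
tool_rot: [0.0, 0.698, 0.716, 0.0]
contact_force: [-1.8, -0.3, 1.3]
gripper_width: 0.994
grasp_force: 0.7
```

>>> {"api": "apply_moves", "payload": {
  "deltas": [
    [0,[0,0.005,0],0],
    [0,[0,0.01,0],0],
    [0,[0,0.01,0],0]
  ]
}}

```text
t: 6.3
eef_pos: [0.5227, 0.1605, 0.1213]
tool_rot: [-0.0, 0.698, 0.716, -0.0]
contact_force: [-1.7, -0.2, 1.3]
gripper_width: 0.999
grasp_force: 0.9
```

```bash
python3 - <<'E'
from h import *
import cv2
p=bot.read_camera('wrist');cv2.imwrite('pics/w2.png',p['color'][:,:,::-1])
E
```

```text
(no output)
```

View pics/w2.png

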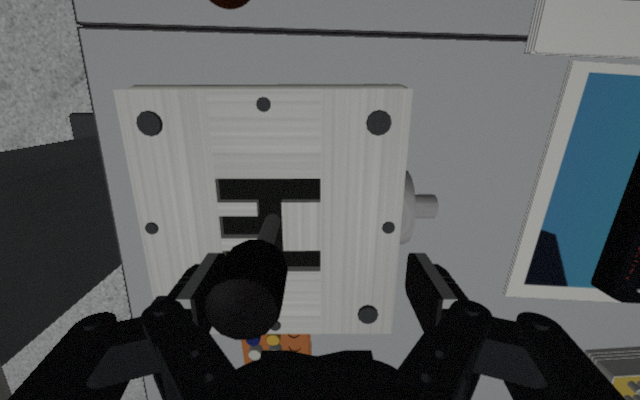

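The stem at (272,225) is inside the cross channel, columns 260–282. I'll centre over the knob, turn a quarter, then push right.

>>> {"api": "apply_moves", "payload": {
  "deltas": [
    [0,[0,-0.07,0],0],
    [0,[-0.01,-0.14,0],0],
    [0,[-0.01,-0.14,0],0],
    [0,[-0.01,-0.14,0],0.02],
    [0,[-0.01,-0.14,0],0.04],
    [0,[-0.01,-0.14,0],0.06],
    [0,[-0.01,-0.14,0],0.08],
    [0,[-0.01,-0.14,0],0.1],
    [0,[-0.01,-0.14,0],0.12],
    [0,[-0.01,-0.14,0],0.14],
    [0,[-0.01,-0.14,0],0.16]
  ]
}}

```text
t: 7.45
eef_pos: [0.496, 0.1579, 0.1215]
tool_rot: [0.0, 0.957, 0.289, 0.001]
contact_force: [0.3, 0.0, -0.1]
gripper_width: 1.0
grasp_force: 0.0
```

>>> {"api": "apply_moves", "payload": {
  "deltas": [
    [0,[0,0,0],0.02],
    [0,[0,0,0],0.04],
    [0,[0,0,0],0.06],
    [0,[0,0,0],0.08],
    [0,[0,0,0],0.09],
    [0,[0,0,0],0.09],
    [0,[0,0,0],0.09]
  ]
}}

```text
t: 8.15
eef_pos: [0.4955, 0.1579, 0.1214]
tool_rot: [-0.0, 1.0, 0.014, 0.0]
contact_force: [0.7, -0.0, -0.1]
gripper_width: 0.997
grasp_force: 0.0
```

```bash
python3 - <<'E'
from h import *
a=loc([0.001,-.018]);b=loc([0.001,-.07])
go(([*a,.12],-88.4),([*b,.12],-88.4))
E
```

```text
t 8.15 pos [0.4955 0.1579 0.1214] local [ 0.0044 -0.0002  0.1214] yangle -88.4 F [ 0.7 -0.  -0.1] w 1.0
[-0.017  0.089  0.007] 0.0001
[-0.017  0.349  0.007] 0.0001
```

>>> {"api": "apply_moves", "payload": {
  "deltas": [
    [0,[0,0.07,0],0],
    [0,[0,0.14,0],0],
    [0,[0,0.18,0],0],
    [0,[0,0.22,0.01],0],
    [0,[0,0.26,0.02],0],
    [0,[0,0.3,0.03],0],
    [0,[0,0.32,0.03],0],
    [0,[0,0.34,0.03],0],
    [0,[0,0.34,0.03],0]
  ]
}}

```text
t: 9.05
eef_pos: [0.4962, 0.0894, 0.115]
tool_rot: [0.0, 1.0, 0.013, -0.0]
contact_force: [-0.8, 1.3, -1.2]
gripper_width: 1.002
grasp_force: 0.4
```

>>> {"api": "apply_moves", "payload": {
  "deltas": [
    [0,[0,0.01,0],0],
    [0,[0,0.02,0],0],
    [0,[0,0.02,0],0]
  ]
}}

```text
t: 9.35
eef_pos: [0.4964, 0.0878, 0.1152]
tool_rot: [-0.001, 1.0, 0.014, -0.0]
contact_force: [-0.4, 7.2, -3.8]
gripper_width: 1.001
grasp_force: 3.5
```

```bash
python3 - <<'E'
from h import *
go()
import cv2
p=bot.read_camera('wrist');cv2.imwrite('pics/w3.png',p['color'][:,:,::-1])
E
```

```text
t 9.35 pos [0.4964 0.0878 0.1152] local [ 0.0034 -0.0703  0.1152] yangle -88.3 F [-0.4  7.2 -3.8] w 1.0
```

View pics/w3.png

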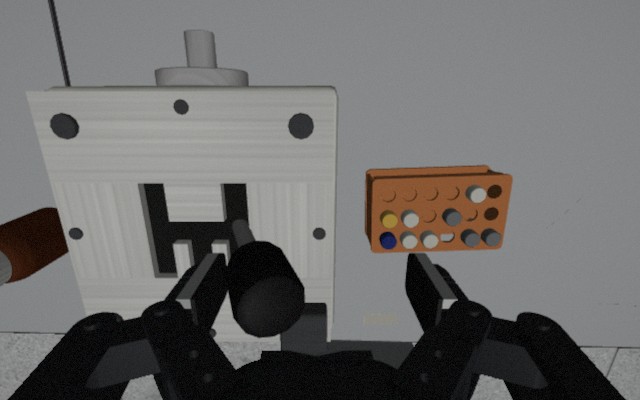

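Contact force is 7 N, so the wall is reached, and the stem is in the right-hand slot column. I'll centre, turn back, narrow the fingers and push to the front.

>>> {"api": "apply_moves", "payload": {
  "deltas": [
    [0,[0,-0.06,0],0],
    [0,[-0.01,-0.12,0],0],
    [0,[-0.01,-0.12,0],0],
    [0,[-0.01,-0.12,0],-0.02],
    [0,[-0.01,-0.12,0],-0.04],
    [0,[-0.01,-0.12,0],-0.06],
    [0,[-0.01,-0.12,0],-0.08],
    [0,[-0.01,-0.12,0],-0.1],
    [0,[-0.01,-0.12,0],-0.12],
    [0,[-0.01,-0.12,0],-0.14],
    [0,[-0.01,-0.12,0],-0.16]
  ]
}}

```text
t: 10.5
eef_pos: [0.4941, 0.1093, 0.1154]
tool_rot: [0.0, 0.869, 0.496, -0.0]
contact_force: [-0.7, -0.6, 0.3]
gripper_width: 1.001
grasp_force: 0.0
```

>>> {"api": "apply_moves", "payload": {
  "deltas": [
    [0,[0,0,0],-0.02],
    [0,[0,0,0],-0.04],
    [0,[0,0,0],-0.06],
    [0,[0,0,0],-0.08],
    [0,[0,0,0],-0.09],
    [0.3,[0,0,0],-0.09],
    [0.3,[0,0,0],-0.09],
    [0.3,[0,0,0],-0.09],
    [0.3,[0,0,0],-0.09]
  ]
}}

```text
t: 11.4
eef_pos: [0.4941, 0.1097, 0.1153]
tool_rot: [0.0, 0.698, 0.716, -0.0]
contact_force: [-0.1, -0.4, 1.0]
gripper_width: 0.703
grasp_force: 0.0
```

```bash
python3 - <<'E'
from h import *
a=loc([-.062,-.046])
go(([*a,.105],1.6))
E
```

```text
t 11.4 pos [0.4941 0.1097 0.1153] local [ 0.0017 -0.0484  0.1153] yangle 1.5 F [-0.1 -0.4  1. ] w 0.7
[ 0.011 -0.319  0.052] -0.0003
```

>>> {"api": "apply_moves", "payload": {
  "deltas": [
    [0.3,[0.01,-0.06,0],0],
    [0.3,[0.01,-0.1,0],0],
    [0.3,[0.01,-0.14,0.01],0],
    [0.3,[0.01,-0.18,0.02],0],
    [0.3,[0.01,-0.22,0.03],0],
    [0.3,[0.01,-0.26,0.04],0],
    [0.3,[0.01,-0.28,0.05],0],
    [0.3,[0.01,-0.3,0.05],0],
    [0.3,[0.01,-0.3,0.05],0]
  ]
}}

```text
t: 12.3
eef_pos: [0.4372, 0.1106, 0.1062]
tool_rot: [0.002, 0.698, 0.716, 0.003]
contact_force: [13.6, 0.3, -1.2]
gripper_width: 0.7
grasp_force: 6.6
```

```bash
python3 - <<'E'
from h import *
go()
import cv2
p=bot.read_camera('wrist');cv2.imwrite('pics/w4.png',p['color'][:,:,::-1])
E
```

```text
t 12.3 pos [0.4372 0.1106 0.1062] local [-0.0551 -0.0459  0.1062] yangle 1.5 F [13.6  0.3 -1.2] w 0.7
```

View pics/w4.png

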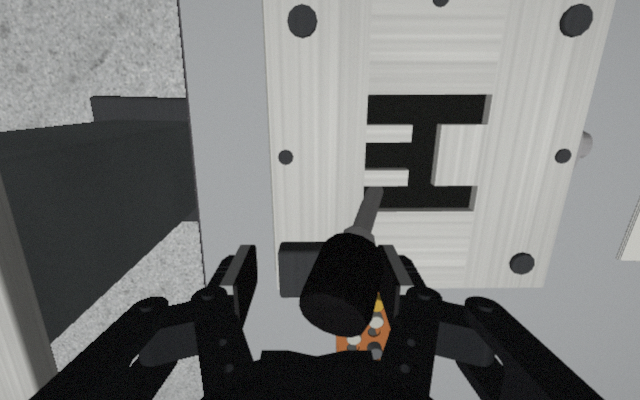

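13.6 N, with the stem at the front end of the slot (365,190): it is home. I'll release, open and rise.

>>> {"api": "apply_moves", "payload": {
  "deltas": [
    [0.3,[0,0.04,0],0],
    [0.3,[0,0.08,0],0],
    [0,[0,0.08,0],0],
    [0,[0,0.08,0],0],
    [0,[0,0.08,0],0],
    [0,[0,0.08,-0.1],0],
    [0,[0,0.08,-0.2],0],
    [0,[0,0.08,-0.4],0],
    [0,[0,0.08,-0.6],0],
    [0,[0,0.08,-0.7],0],
    [0,[0,0.08,-0.7],0]
  ]
}}

```text
t: 13.45
eef_pos: [0.4513, 0.1112, 0.2482]
tool_rot: [0.002, 0.698, 0.717, 0.002]
contact_force: [0.2, -0.2, 0.2]
gripper_width: 1.0
grasp_force: 0.0
```

>>> {"api": "apply_moves", "payload": {
  "deltas": [
    [0,[-0.2,0.1,0],0],
    [0,[-0.4,0.1,0],0],
    [0,[-0.6,0.1,0],0],
    [0,[-0.8,0.1,0],0],
    [0,[-1,0.1,0],0],
    [0,[-1,0.1,0],0],
    [0,[-1,0.1,0],0]
  ]
}}

```text
t: 14.15
eef_pos: [0.4743, -0.0894, 0.244]
tool_rot: [-0.001, 0.698, 0.716, -0.001]
contact_force: [-0.2, 0.4, -0.1]
gripper_width: 1.003
grasp_force: 0.0
```

```bash
python3 - <<'E'
from h import *
go()
import cv2
p=bot.read_camera('top');cv2.imwrite('pics/t2.png',cv2.resize(p['color'][140:290,160:360,::-1],None,fx=4,fy=4,interpolation=2))
k=bot.look_for(p,'knob');print(k)
E
```

```text
t 14.15 pos [ 0.4743 -0.0894  0.244 ] local [-0.0236 -0.2468  0.244 ] yangle 1.4 F [-0.2  0.4 -0.1] w 1.0
[{'point': [0.4443, 0.1083, 0.1452], 'confidence': 0.71}, {'point': [0.4917, -0.0074, 0.0325], 'confidence': 0.44}]
```

View pics/t2.png

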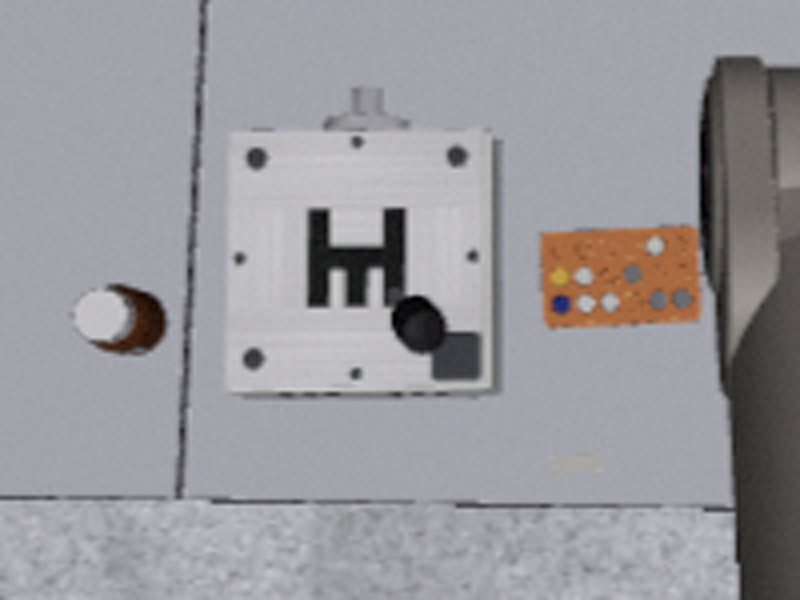

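The knob is at (418,323), over the front-right slot beside the block, and the bystanders have not moved. Handing in.

```bash
python3 -c "
from station import bot
print(bot.hand_in())"
```

```text
the job is handed in; nothing more can be done
None
```

The lever is home in the front-right slot next to the index block, judging by the last camera picture and the stop force. The hand is clear, the bottle and rack are where they stood, the path stayed clear of the beaker, and the job is handed in; no verdict came back.

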